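# Slide the spray can into its parking bay

### The arm

A 6-joint arm with a two-finger parallel gripper is mounted at the origin on a cart in front of the work surface, level with it; the furniture and walls round the work are solid. World frame = base frame: x ahead of the robot, y to its left, z up, the work surface at z = 0. Lengths are in m, angles in rad, forces in N, time in s.
With the tool pointing down it reaches from about 0.325 to 0.9 m from the base axis. Payload 3.5 kg.
Tool frame: the origin (TCP) lies at the very end of the fingers, on their centre line; the grasp point (between the pads) lies 19 mm behind it; z points along the fingers, x is the direction in which the jaws open and shut, and the axes are right-handed (so a half turn about z gives the same grasp; the last joint's range is limited). The gripper opens to 85 mm and grips with 20 to 120 N. Pads are 22 mm wide; open, the fingers measure 114 mm over their backs; the gripper's body (76 mm by 85 mm) begins 54 mm behind the grasp point. The pads swing forward as they close: fully open they stand 13 mm farther back than shut.
Start: joints at [1.118, 0.276, -0.026, 1.268, 0, 1.467], TCP at [0.214, 0.587, 0.231] pointing down, gripper open.
Joint ranges: [-3.12, 3.12], [-0.85, 1.88], [-1.08, 1.24], [-1.95, 2.15], [-1.57, 1.53], [-3.14, 3.14]. Speed limits (rad/s): [2.57, 2.57, 3.14, 3.14, 3.14, 3.14].

### API

Orientations are given as a unit quaternion [x, y, z, w].
In Python, from bench import manip gives the robot as it stands.
- The arm moves only by the shell command python3 -m jog 'ROWS'. ROWS is JSON, one flat list of numbers, 5 for each row, row after row: the shift along the tool's x, y, z in mm, then the turn about the tool's z in degrees, then the opening, from 0 (shut) to 1 (fully open). A call has 1 to 20 rows; each row shifts and turns the commanded pose from where the row before left it, along the tool's axes as they then stand; what a row does not reach is not made up. A row lasts 1/12 s, in which the tool goes at most 41.7 mm and 7.16 degrees, less where a joint would pass 70% of its speed; a pose out of reach is approached as far as the arm can. A call with a gripper value outside its range is refused whole. The fingers move at their own pace and stop on an object; the grip force is fixed at half the most. Time passes only in rows, so rows that do not move let the fingers close. It gives the time, the measured TCP pose, the force and the opening at its end, in the units of the state.
- manip.observe(): the state, without advancing time (a new reading comes with each control period).
- manip.capture(name): name is "scene" or "top" or "wrist"; returns the picture (420x560x3 uint8, red, green, blue); there is no depth.
- manip.camera_info(name): a dict with "camera_matrix" (3x3 intrinsics, pixels), "camera_from_world" (4x4, takes a point from world to camera coordinates); the wrist camera has in their place "tool_from_camera" (4x4, takes a point from camera to tool coordinates, whose origin is the TCP and whose axes are the tool frame's). Camera axes: x right, y up, looking along -z (the intrinsics and any distortion apply to the point x, -y, -z); pixel columns grow to the right and rows downward; lengths in m; the calibration is good to about 2 mm. The wrist camera is an equidistant fisheye: a pixel r from the principal point sees the ray r / f radians off the axis. A picture is of the moment at which its call begins: read the wrist's pose just before it. camera_info takes no time and is no camera call.
- manip.finish_job(): hands the job in, once; it reports no verdict.
The state is a dict: "t": time; "joint_pos": joint angles; "qvel": joint speeds; "tau": joint torques, N m; "eef_pos": TCP position; "orientation": TCP orientation; "ft_force": force on the tool from outside, world axes, zero at the start; "ft_torque": the same for the moment, N m; "gripper_width": finger opening in m.
Only numpy, scipy, OpenCV 4.12 (cv2) and the standard library are available. Lean on these libraries where they do the work, as an engineer would, in place of code of your own. Each camera call takes 0.05 s, during which the arm holds its last target. There are 200 camera calls.

### The job

Gently push the tall spray can across the worktop with the fingertips, low on its body so that it slides without tipping, into the low metal parking bay until it stands upright against the bay's back wall. Do not lift, tip over or grip the can, and do not disturb the piston, the carton, the bolt or the tape roll. Then take the hand away.

Things in the scene. Friction and masses are not known exactly. Their poses are not given: they have to be found in the camera images.
- can: spray can standing upright on the worktop, round, 64 mm in diameter and 189 mm high, about 0.18 to 0.35 kg; origin at the centre of its underside, z up along the can. Pushed well up its body it tips, pushed within about 30 mm of the worktop it slides. It resists a low push with a few newtons at most.
- bay: low U-shaped bay of bare sheet metal fixed to the worktop, no floor. Walls 28 mm high, 3 mm thick, 76 mm clear between the sides. Origin on the worktop where the centre of a fully parked can belongs; +y points out of the open mouth (roughly to the robot's right), inner face of the back wall at y = -33 mm. Side walls end at y = +5 mm. Flat fixing feet, 3 mm thick, reach x = +-59 and y = -60 mm.
- bay_mouth (a point): point on the worktop in the middle of the bay's mouth, between the ends of its flared lips (about 90 mm apart there), 18 mm out (+y) from the bay's origin, axes as the bay's; a parked can's rear still stands out of it. Beside the way to it stand a bench vice (all within x below 0.43, y -0.05 to 0.15 m) and a battery charger (x above 0.69, y -0.24 to -0.02 m), both fixed and lower than 0.25 m
- piston: bystander: engine piston, 60 mm in diameter, 54 mm high, standing; origin at the centre of its underside
- carton: bystander: small upright carton, 42 x 60 x 90 mm high; origin at the centre of its underside
- bolt: bystander: long bolt standing on its head, 19 x 22 mm, 85 mm high; origin at the centre of its underside
- tape: bystander: roll of tape lying flat, 66 mm in diameter, 19 mm high; origin at the centre of its underside

How it is judged:
At the end, for the whole second after the job is handed in: The can stands upright (within 0.05 rad) and still on the worktop in the bay, within 6 mm of touching its back wall and between its side walls (y of can in the frame of bay between -0.006 and 0.006 m and x of can in the frame of bay between -0.01 and 0.01 m and angle between can's own z axis and vertical below 0.05 rad and height (world z) of can below 0.004 m and linear speed of can below 0.01 m/s).
It fails at once if the can is rocked by more than 0.25 rad (about 14 degrees) or tipped over (angle between can's own z axis and vertical above 0.25 rad).
It fails at once if the can is lifted off the worktop (height (world z) of can above 0.012 m).
It fails at once if the can is pushed with the fingers above its mid-height (height (world z) of the grasp point above 0.11 m and contact force between the fingers and can above 1 N).
It fails at once if the can is gripped or pressed with more than 35 N (contact force between the fingers and can above 35 N).
It fails at once if the piston, carton, bolt or tape roll is moved by more than 15 mm or tipped (distance of any of piston, carton, bolt, tape from where it was at the start of the episode above 0.015 m or angle between any of piston, carton, bolt, tape's own z axis and vertical above 0.2 rad).
It also fails if it takes over 51 s, if anything falls off the work surface, if the arm or the gripper's body presses on something with over 40 N, if the wrist force passes 120 N, or if a joint passes its speed limit or range.

## Working session

There is one attempt and no reset: what is moved stays moved. The work goes in short steps, Python scripts to look and compute and a shell command to move; the robot and the scene stay as the last step left them, time stands still between calls to the robot, and variables do not carry over. Pictures are saved under pics/ and viewed, about 8 in all and at most 12, crops included, and the job is handed in when it is done.

```bash
mkdir -p pics; ls; python3 - <<'E'
from bench import manip
import cv2, numpy as np
np.set_printoptions(precision=4,suppress=True)
s=manip.observe();print(s)
for n in("scene","top"):
    im=manip.capture(n);cv2.imwrite(f"pics/{n}0.png",im[:,:,::-1]);i=manip.camera_info(n);print(n,i)
print(manip.camera_info("wrist"))
E
```

```text
pics
{'t': 0.0, 'joint_pos': array([ 1.1176,  0.2772, -0.0279,  1.268 , -0.    ,  1.4674]), 'qvel': array([ 0.001 , -0.0001, -0.0004,  0.0011, -0.0014,  0.0003]), 'tau': array([ -0.002 , -44.5513,  29.5202,   0.0164,  -0.0002,  -0.    ]), 'eef_pos': array([0.2139, 0.5864, 0.2301]), 'orientation': array([ 0.8193,  0.5733, -0.001 ,  0.0006]), 'ft_force': array([-0.6186, -0.0684,  0.5582]), 'ft_torque': array([-0.0222, -0.0162,  0.0173]), 'gripper_width': 0.08554843097639368}
scene {'camera_matrix': array([[484.8309,   0.    , 285.6496],
       [  0.    , 484.8309, 207.    ],
       [  0.    ,   0.    ,   1.    ]]), 'camera_from_world': array([[-0.7387, -0.6738,  0.0189,  0.4876],
       [ 0.3171, -0.3227,  0.8918, -0.1735],
       [-0.5948,  0.6648,  0.452 , -0.8163],
       [ 0.    ,  0.    ,  0.    ,  1.    ]])}
top {'camera_matrix': array([[524.7994,   0.    , 289.4507],
       [  0.    , 524.7994, 203.9439],
       [  0.    ,   0.    ,   1.    ]]), 'camera_from_world': array([[ 0.0169, -0.9999,  0.0036,  0.0525],
       [ 0.9828,  0.0173,  0.1838, -0.5679],
       [-0.1838,  0.0004,  0.983 , -1.1241],
       [ 0.    ,  0.    ,  0.    ,  1.    ]])}
{'camera_matrix': array([[325.1923,   0.    , 287.4265],
       [  0.    , 325.1923, 209.3551],
       [  0.    ,   0.    ,   1.    ]]), 'tool_from_camera': array([[ 1.    , -0.0003, -0.0007, -0.0004],
       [-0.0005, -0.9481, -0.3179, -0.0824],
       [-0.0006,  0.3179, -0.9481, -0.1433],
       [ 0.    ,  0.    ,  0.    ,  1.    ]])}
```

View pics/scene0.png

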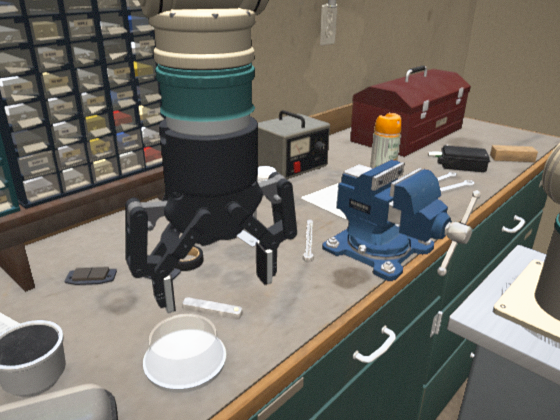

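View pics/top0.png

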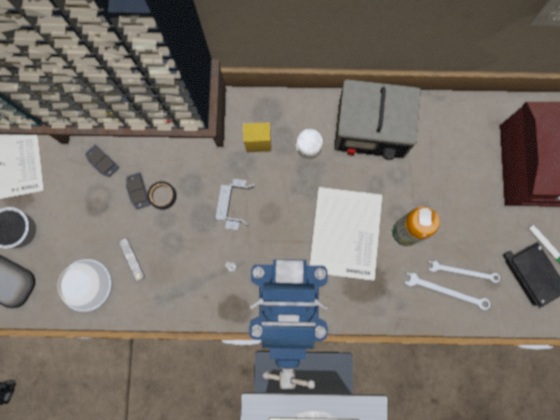

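```bash
cat > h.py <<'E'
from bench import manip
import cv2, numpy as np
from scipy.spatial.transform import Rotation as R
np.set_printoptions(precision=4,suppress=True)
def ray(n,u,v):
    i=manip.camera_info(n);K=i["camera_matrix"];T=np.linalg.inv(i["camera_from_world"])
    d=np.array([(u-K[0,2])/K[0,0],-(v-K[1,2])/K[1,1],-1]);return T[:3,3],T[:3,:3]@d
def pl(n,u,v,z):
    o,d=ray(n,u,v);return o+d*(z-o[2])/d[2]
def proj(n,p):
    i=manip.camera_info(n);c=i["camera_from_world"]@np.r_[p,1];K=i["camera_matrix"]
    return K[0,2]+K[0,0]*c[0]/-c[2],K[1,2]-K[1,1]*c[1]/-c[2]
def wpix(st,p):
    i=manip.camera_info("wrist");K=i["camera_matrix"];T=np.linalg.inv(i["tool_from_camera"])
    t=R.from_quat(st["orientation"]).inv().apply(np.array(p)-st["eef_pos"]);c=T[:3,:3]@t+T[:3,3]
    q=np.array([c[0],-c[1],-c[2]]);th=np.arctan2(np.hypot(*q[:2]),q[2]);r=K[0,0]*th/np.hypot(*q[:2])
    return K[0,2]+r*q[0],K[1,2]+r*q[1]
def wpl(st,u,v,z):
    i=manip.camera_info("wrist");K=i["camera_matrix"];T=i["tool_from_camera"]
    a=np.array([u-K[0,2],v-K[1,2]]);r=np.hypot(*a);th=r/K[0,0]
    d=np.array([np.sin(th)*a[0]/r,-np.sin(th)*a[1]/r,-np.cos(th)])
    Q=R.from_quat(st["orientation"]);o=st["eef_pos"]+Q.apply(T[:3,3]);d=Q.apply(T[:3,:3]@d)
    return o+d*(z-o[2])/d[2]
E
python3 - <<'E'
from h import *
im=cv2.imread("pics/top0.png");hsv=cv2.cvtColor(im,cv2.COLOR_BGR2HSV)
a=cv2.resize(im[160:285,195:285],None,fx=6,fy=6,interpolation=cv2.INTER_CUBIC)[:600]
b=cv2.resize(im[190:260,385:450],None,fx=4,fy=4,interpolation=cv2.INTER_CUBIC)
o=np.zeros((600,800,3),np.uint8);o[:a.shape[0],:a.shape[1]]=a;o[:280,540:800]=b
cv2.imwrite("pics/c1.png",o)
sc=cv2.imread("pics/scene0.png");hs=cv2.cvtColor(sc,cv2.COLOR_BGR2HSV)
for n,h in(("top",hsv),("scene",hs)):
    m=cv2.inRange(h,(5,150,150),(20,255,255))
    k,l,st,c=cv2.connectedComponentsWithStats(m);j=1+np.argmax(st[1:,4]);print(n,st[j],c[j])
for nm,u,v,z in(("can base?",402,237,0),("can cap",425,216,.185),("piston",309,142,.054),("carton",257,137,.09),("bolt",231,267,.085),("tape",162,195,.019)):print(nm,pl("top",u,v,z))
E
```

```text
top [410 208  28  30 194] [418.7268 226.1959]
scene [376 113  25  21 421] [388.1971 123.9216]
can base? [ 0.5034 -0.1999  0.    ]
can cap [ 0.5226 -0.2062  0.185 ]
piston [0.7118 0.02   0.054 ]
carton [0.71  0.137 0.09 ]
bolt [0.422  0.1845 0.085 ]
tape [0.5891 0.3573 0.019 ]
```

View pics/c1.png

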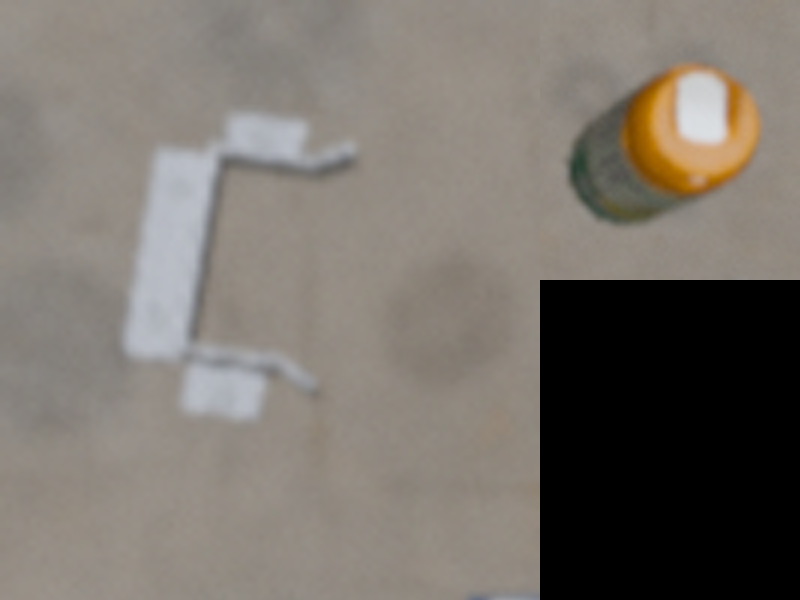

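```bash
python3 - <<'E'
from h import *
C=lambda x,y,z:pl("top",195+x/6-.4,160+y/6-.4,z)[:2]
print("can",pl("top",406.1,231.4,0),pl("top",422.9,222.1,.165))
print("can scene cap",pl("scene",388.2,123.9,.172))
f=[C(157,148,.003),C(127,355,.003)];l=[C(352,150,.028),C(315,388,.028)];b=[C(218,150,.028),C(192,350,.028)]
feet=[(C(230,112,.003)+C(308,120,.003))/2,(C(182,412,.003)+C(260,420,.003))/2]
print(f,l,b,feet,sep="\n")
for p in(f,l,b,feet):
    d=p[0]-p[1];print(np.linalg.norm(d),np.degrees(np.arctan2(d[1],d[0])),(p[0]+p[1])/2)
E
```

```text
can [ 0.5167 -0.2098  0.    ] [ 0.5135 -0.2069  0.165 ]
can scene cap [ 0.5017 -0.1858  0.172 ]
[array([0.6205, 0.2247]), array([0.5382, 0.233 ])]
[array([0.6154, 0.1465]), array([0.5229, 0.1577])]
[array([0.6145, 0.1979]), array([0.5366, 0.2049])]
[array([0.6341, 0.1812]), array([0.515 , 0.1957])]
0.08274046431620367 -5.721609098598098 [0.5793 0.2288]
0.09324399776835088 -6.944738553656424 [0.5692 0.1521]
0.07820950529640217 -5.100278329441658 [0.5756 0.2014]
0.12004394957740883 -6.902745566803831 [0.5746 0.1885]
```

```bash
python3 - <<'E'
from h import *
im=cv2.imread("pics/scene0.png")
a=cv2.resize(im[110:320,110:310],None,fx=2.8,fy=2.8,interpolation=cv2.INTER_CUBIC)
a=(255*(a/255.)**.5).astype(np.uint8)
s=manip.observe();Q=R.from_quat(s["orientation"])
print(Q.as_matrix())
# marks: tool points
for p,c in (((.057,0,-.01),(0,0,255)),((-.057,0,-.01),(0,0,255)),((.057,0,-.09),(0,255,0)),((-.057,0,-.09),(0,255,0)),((.0425,0,-.013),(255,0,0)),((-.0425,0,-.013),(255,0,0)),((.07,0,-.09),(0,255,255)),((-.07,0,-.09),(0,255,255))):
    u,v=proj("scene",s["eef_pos"]+Q.apply(p));cv2.circle(a,(int((u-110)*2.8),int((v-110)*2.8)),4,c,-1)
cv2.imwrite("pics/g.png",a)
E
```

```text
[[ 0.3427  0.9394 -0.0009]
 [ 0.9394 -0.3427 -0.0018]
 [-0.002  -0.0002 -1.    ]]
```

View pics/g.png

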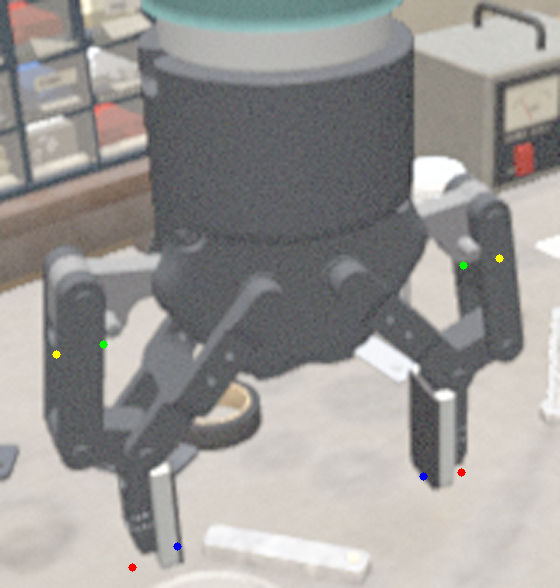

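```bash
python3 -m jog '[0,0,-25,-2.85,1,0,0,-25,-2.85,1,0,0,-25,-2.85,1,0,0,-15,-2.85,1]'; python3 -m jog '[-35.6,17.5,0,0,1,-35.6,17.5,0,0,1,-35.6,17.5,0,0,1,-35.6,17.5,0,0,1,-35.6,17.5,0,0,1,-35.6,17.5,0,0,1,-35.6,17.5,0,0,1,-35.6,17.5,0,0,1,-35.6,17.5,0,0,1,-35.6,17.5,0,0,1,-35.6,17.5,0,0,1,-35.6,17.5,0,0,1,-35.6,17.5,0,0,1,-35.6,17.5,0,0,1,-35.6,17.5,0,0,1,-35.6,17.5,0,0,1,-35.6,17.5,0,0,1,-35.6,17.5,0,0,1,-35.6,17.5,0,0,1,-35.6,17.5,0,0,1]'; python3 -m jog '[-30,15,0,0,1,-30,15,0,0,1,-30,15,0,0,1,-30,15,0,0,1,0,0,0,0,1]'
python3 - <<'E'
from h import *
s=manip.observe();print(s)
im=manip.capture("wrist")[:,:,::-1].copy();cv2.imwrite("pics/w1raw.png",im)
t=manip.capture("top")[:,:,::-1];cv2.imwrite("pics/t1.png",t)
for z,c in((0,(0,0,255)),(.165,(255,0,0))):
  for a in np.arange(0,6.28,.5):
    u,v=wpix(s,(.515+.032*np.cos(a),-.208+.032*np.sin(a),z));cv2.circle(im,(int(u),int(v)),1,c,-1)
cv2.imwrite("pics/w1.png",im)
for p in((498,278),(430,265),(410,278),(490,303),(502,205),(505,260)):print(p,pl("top",*p,0))
E
```

```text
t: 0.43
eef_pos: [0.2144, 0.5876, 0.3237]
orientation: [0.758, 0.653, 0.001, -0.0]
ft_force: [0.1, -0.4, 0.3]
gripper_width: 0.085
t: 2.1
eef_pos: [0.453, -0.1713, 0.3209]
orientation: [0.759, 0.652, -0.0, -0.0]
ft_force: [0.6, 1.0, -0.2]
gripper_width: 0.0857
t: 2.52
eef_pos: [0.4958, -0.3023, 0.3196]
orientation: [0.76, 0.65, -0.001, 0.001]
ft_force: [-0.3, 0.5, -0.1]
gripper_width: 0.085
{'t': 2.5167, 'joint_pos': array([-0.6581,  0.1647,  0.0177,  1.4228, -0.0016, -0.5031]), 'qvel': array([ 0.0445, -0.0534, -0.06  ,  0.0693,  0.0405,  0.0394]), 'tau': array([ -1.244 , -39.972 ,  31.2127,  -0.0701,  -0.141 ,  -0.1761]), 'eef_pos': array([ 0.4958, -0.3023,  0.3196]), 'orientation': array([ 0.7597,  0.6502, -0.0007,  0.0007]), 'ft_force': array([-0.2827,  0.4765, -0.1281]), 'ft_torque': array([ 0.0407, -0.0436,  0.05  ]), 'gripper_width': 0.08501306823352926}
(498, 278) [ 0.4129 -0.4175  0.    ]
(430, 265) [ 0.4399 -0.2628  0.    ]
(410, 278) [ 0.4095 -0.2161  0.    ]
(490, 303) [ 0.3564 -0.3962  0.    ]
(502, 205) [ 0.583  -0.4365  0.    ]
(505, 260) [ 0.4543 -0.436   0.    ]
```

View pics/w1.png

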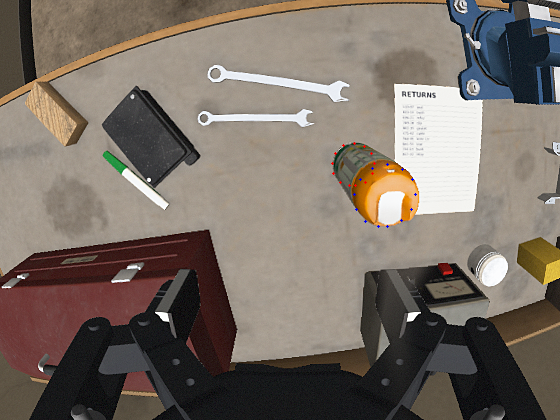

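```bash
python3 -m jog '[-15,2.2,30,0,1,-15,2.2,30,0,1,0,0,35,0,1,0,0,35,0,1,0,0,35,0,1,0,0,35,0,1,0,0,35,0,1,0,0,30,0,1,0,0,20,0,1,0,0,15,0,1,0,0,10,0,1,0,0,0,0,1]'; python3 -m jog '[0,0,4,0,1,0,0,0,0,1]'; python3 -m jog '[0,0,3,0,1,0,0,0,0,1]'; python3 - <<'E'
from h import *
s=manip.observe();print(s["eef_pos"],s["orientation"],s["ft_force"])
w=manip.capture("wrist")[:,:,::-1];a=manip.capture("scene")[:,:,::-1];t=manip.capture("top")[:,:,::-1]
a=cv2.resize(a[80:240,330:500],None,fx=3,fy=3);a=(255*(a/255.)**.6).astype(np.uint8)
o=np.zeros((480,800,3),np.uint8);o[:480,:510]=a;o[:280,510:800]=cv2.resize(w[80:360,140:430],None,fx=1,fy=1)
o[280:480,510:800]=t[140:340,270:560]
cv2.imwrite("pics/v2.png",o);cv2.imwrite("pics/w2.png",w)
E
```

```text
t: 3.62
eef_pos: [0.4925, -0.3248, 0.0092]
orientation: [0.758, 0.652, -0.0, -0.002]
ft_force: [-1.0, -0.1, 0.6]
gripper_width: 0.0854
t: 3.78
eef_pos: [0.495, -0.3274, 0.0081]
orientation: [0.758, 0.652, 0.0, 0.001]
ft_force: [-0.6, -0.1, 0.2]
gripper_width: 0.0854
t: 3.95
eef_pos: [0.495, -0.3277, 0.0051]
orientation: [0.758, 0.652, 0.0, 0.001]
ft_force: [0.1, 0.2, 0.2]
gripper_width: 0.0856
[ 0.495  -0.3277  0.0051] [0.7583 0.6519 0.0001 0.0008] [0.1313 0.1825 0.1652]
```

View pics/v2.png

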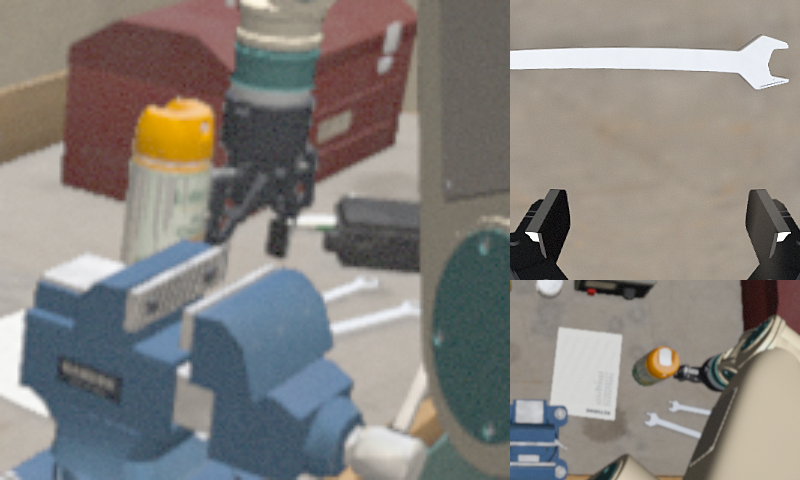

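```bash
for i in 1 2 3 4; do :; done; python3 -m jog '[0,0,3,0,1,0,0,0,0,1]'; python3 -m jog '[0,0,3,0,1,0,0,0,0,1]';python3 -m jog '[0,0,2,0,1,0,0,0,0,1]'
```

```text
t: 4.27
eef_pos: [0.4943, -0.3273, 0.0011]
orientation: [0.758, 0.652, -0.0, -0.0]
ft_force: [0.0, -0.6, -0.1]
gripper_width: 0.0854
t: 4.43
eef_pos: [0.494, -0.3271, -0.0023]
orientation: [0.758, 0.652, -0.0, -0.0]
ft_force: [0.4, 1.2, 0.4]
gripper_width: 0.0857
t: 4.6
eef_pos: [0.4941, -0.3271, -0.0041]
orientation: [0.758, 0.652, -0.0, -0.0]
ft_force: [-1.3, -0.0, 0.1]
gripper_width: 0.0849
```

```bash
cat > cap.py <<'E'
from h import *
s=manip.observe();print(s["t"],s["eef_pos"],s["ft_force"])
for n in("scene","top"):
    im=manip.capture(n)[:,:,::-1]
    h=cv2.cvtColor(im,cv2.COLOR_BGR2HSV);m=cv2.inRange(h,(5,150,150),(20,255,255))
    k,l,st,c=cv2.connectedComponentsWithStats(m);j=1+np.argmax(st[1:,4]);print(n,st[j],c[j])
E
python3 -m jog '[0,0,3,0,1,0,0,0,0,1,4,0,0,0,1,4,0,0,0,1,0,0,0,0,1]'; python3 cap.py;python3 -m jog '[3,0,0,0,1,3,0,0,0,1,0,0,0,0,1]'; python3 cap.py;python3 -m jog '[3,0,0,0,1,3,0,0,0,1,0,0,0,0,1]'; python3 cap.py
```

```text
t: 5.02
eef_pos: [0.4954, -0.3184, -0.0068]
orientation: [0.758, 0.652, 0.0, -0.0]
ft_force: [-0.7, -0.5, -0.4]
gripper_width: 0.0855
5.0167 [ 0.4954 -0.3184 -0.0068] [-0.6724 -0.4958 -0.4068]
scene [377 113  24  21 372] [389.0995 123.1452]
top [409 207  30  31 205] [419.0146 226.0439]
t: 5.37
eef_pos: [0.4964, -0.3128, -0.0067]
orientation: [0.758, 0.652, 0.0, -0.0]
ft_force: [-0.9, -0.6, -0.7]
gripper_width: 0.0856
5.3667 [ 0.4964 -0.3128 -0.0067] [-0.8846 -0.6412 -0.6534]
scene [377 113  24  21 371] [389.1671 123.0404]
top [410 208  29  30 196] [418.6531 226.1276]
t: 5.72
eef_pos: [0.4974, -0.3072, -0.0067]
orientation: [0.758, 0.652, -0.0, -0.0]
ft_force: [0.6, -1.0, 0.1]
gripper_width: 0.0851
5.7167 [ 0.4974 -0.3072 -0.0067] [ 0.5658 -0.9827  0.1016]
scene [375 113  25  22 374] [387.492 123.5  ]
top [407 207  30  30 205] [415.9317 225.1415]
```

```bash
python3 -m jog '[3,0,0,0,1,3,0,0,0,1,0,0,0,0,1]'; python3 cap.py; python3 - <<'E'
from h import *
w=manip.capture("wrist")[:,:,::-1];a=manip.capture("scene")[:,:,::-1];t=manip.capture("top")[:,:,::-1]
o=np.zeros((600,800,3),np.uint8);o[:420,:560]=w
o[:240,560:]=cv2.resize(a[95:175,355:435],None,fx=3,fy=3);o[240:480,560:]=cv2.resize(t[185:265,380:460],None,fx=3,fy=3)
cv2.imwrite("pics/v3.png",o)
E
```

```text
t: 6.07
eef_pos: [0.4983, -0.3011, -0.0067]
orientation: [0.758, 0.652, 0.0, -0.0]
ft_force: [-0.2, -0.3, -0.6]
gripper_width: 0.0852
6.0667 [ 0.4983 -0.3011 -0.0067] [-0.1728 -0.2627 -0.6362]
scene [373 113  25  22 381] [385.8766 123.8136]
top [404 206  30  31 210] [413.3381 224.8857]
```

View pics/v3.png

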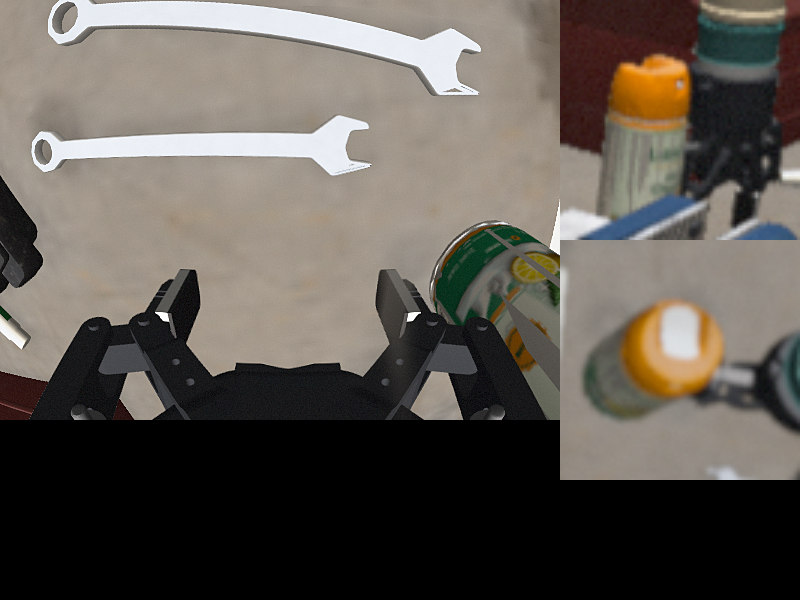

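```bash
python3 -m jog '[2,0,0,0,1,4,0,0,0,1,6,0,0,0,1,6,0,0,0,1,6,0,0,0,1,6,0,0,0,1,6,0,0,0,1,6,0,0,0,1,6,0,0,0,1,6,0,0,0,1,6,0,0,0,1,6,0,0,0,1,6,0,0,0,1,6,0,0,0,1,6,0,0,0,1,6,0,0,0,1,6,0,0,0,1,4,0,0,0,1,2,0,0,0,1,0,0,0,0,1]'; python3 cap.py; python3 - <<'E'
from h import *
w=manip.capture("wrist")[:,:,::-1];a=manip.capture("scene")[:,:,::-1];t=manip.capture("top")[:,:,::-1]
cv2.imwrite("pics/t4.png",t)
o=np.zeros((600,800,3),np.uint8);o[:420,:560]=w
o[:240,560:]=cv2.resize(a[95:175,335:415],None,fx=3,fy=3);o[240:600,500:800]=cv2.resize(t[165:285,330:430],None,fx=3,fy=3)
cv2.imwrite("pics/v4.png",o)
E
```

```text
t: 7.98
eef_pos: [0.5135, -0.2001, -0.0068]
orientation: [0.758, 0.652, 0.0, -0.0]
ft_force: [-0.5, 0.2, -0.5]
gripper_width: 0.0855
7.9833 [ 0.5135 -0.2001 -0.0068] [-0.4809  0.1861 -0.5315]
scene [344 121  26  23 421] [356.7648 131.9002]
top [353 200  30  28 205] [364.5463 216.439 ]
```

View pics/v4.png

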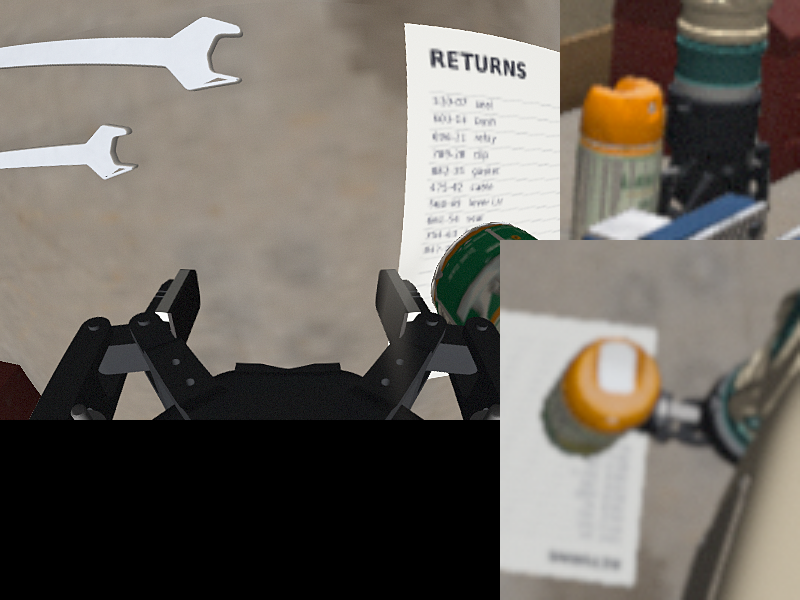

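```bash
python3 -m jog '[2,0,0,0,1,4,0,0,0,1,7,0,0,0,1,7,0,0,0,1,7,0,0,0,1,7,0,0,0,1,7,0,0,0,1,7,0,0,0,1,7,0,0,0,1,7,0,0,0,1,7,0,0,0,1,7,0,0,0,1,7,0,0,0,1,7,0,0,0,1,7,0,0,0,1,7,0,0,0,1,7,0,0,0,1,7,0,0,0,1,7,0,0,0,1,7,0,0,0,1]'; python3 -m jog '[7,0,0,0,1,7,0,0,0,1,7,0,0,0,1,6,0,0,0,1,4,0,0,0,1,2,0,0,0,1,0,0,0,0,1]';python3 cap.py; python3 - <<'E'
from h import *
w=manip.capture("wrist")[:,:,::-1];a=manip.capture("scene")[:,:,::-1];t=manip.capture("top")[:,:,::-1]
cv2.imwrite("pics/t5.png",t)
o=np.zeros((600,800,3),np.uint8);o[:300,:400]=w[120:,160:]
o[300:600,:400]=cv2.resize(a[120:270,210:410],None,fx=2,fy=2);o[:600,400:800]=cv2.resize(t[150:270,205:285],None,fx=5,fy=5,interpolation=cv2.INTER_CUBIC)
cv2.imwrite("pics/v5.png",o)
E
```

```text
t: 9.9
eef_pos: [0.5335, -0.0696, -0.0067]
orientation: [0.758, 0.652, 0.0, -0.0]
ft_force: [0.2, -1.4, 0.4]
gripper_width: 0.0852
t: 10.48
eef_pos: [0.5383, -0.0371, -0.0068]
orientation: [0.758, 0.652, 0.0, -0.0]
ft_force: [0.3, 0.0, -0.3]
gripper_width: 0.0856
10.4833 [ 0.5383 -0.0371 -0.0068] [ 0.3195  0.0057 -0.3058]
scene [288 134  29  25 507] [302.142  146.7002]
top [272 185  30  29 256] [286.3359 201.0234]
```

View pics/v5.png

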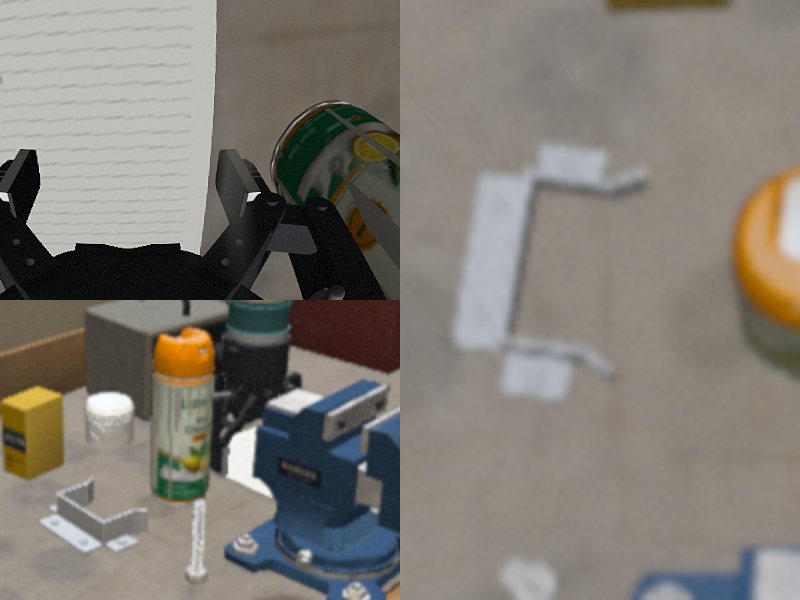

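```bash
python3 - <<'E'
from h import *
p=pl("scene",300.5,221,0);d=np.array([.5948,-.6648]);d/=np.linalg.norm(d);print(p, p[:2]+.032*d)
print("pred px",proj("scene",(.5565-.032*d[0],.066-.032*d[1],0)))
# bay in scene: ends of walls etc: inside of lips tops, feet
S=lambda x,y,z:pl("scene",210+x/2,120+(y-300)/2,z)[:2]
print("foot back corners",S(40,521,.003),S(87,552,.003),"lips top",S(93,481,.028),S(147,507,.028))
h=cv2.cvtColor(cv2.imread("pics/t5.png"),cv2.COLOR_BGR2HSV);m=cv2.inRange(h,(8,140,90),(20,255,255))
k,l,st,c=cv2.connectedComponentsWithStats(m);j=1+np.argmax(st[1:,4]);b=st[j];print(b,pl("top",b[0]+16.5,b[1]+16.5,.165))
E
```

```text
[0.5368 0.0862 0.    ] [0.5581 0.0624]
pred px (np.float64(299.967872966516), np.float64(221.80217734778125))
foot back corners [0.6128 0.2272] [0.5321 0.2363] lips top [0.6039 0.1568] [0.5219 0.1589]
[272 185  30  31 382] [0.5509 0.0644 0.165 ]
```

```bash
python3 -m jog '[2,0,0,0,1,4,0,0,0,1,5,0,0,0,1,5,0,0,0,1,5,0,0,0,1,5,0,0,0,1,5,0,0,0,1,5,0,0,0,1,5,0,0,0,1,5,0,0,0,1,5,0,0,0,1,5,0,0,0,1,5,0,0,0,1,5,0,0,0,1,5,0,0,0,1,4,0,0,0,1,3,0,0,0,1,2,0,0,0,1,0,0,0,0,1]';python3 cap.py; python3 - <<'E'
from h import *
w=manip.capture("wrist")[:,:,::-1];a=manip.capture("scene")[:,:,::-1];t=manip.capture("top")[:,:,::-1]
cv2.imwrite("pics/t6.png",t);cv2.imwrite("pics/s6.png",a)
o=np.zeros((600,800,3),np.uint8);o[:200,:400]=w[200:400,160:]
o[200:600,:400]=cv2.resize(a[140:240,210:310],None,fx=4,fy=4,interpolation=cv2.INTER_CUBIC);o[:600,400:800]=cv2.resize(t[150:270,205:285],None,fx=5,fy=5,interpolation=cv2.INTER_CUBIC)
cv2.imwrite("pics/v6.png",o)
E
```

```text
t: 12.32
eef_pos: [0.5504, 0.0419, -0.0067]
orientation: [0.758, 0.652, 0.0, -0.0]
ft_force: [-0.8, -0.4, -0.2]
gripper_width: 0.0854
12.3167 [ 0.5504  0.0419 -0.0067] [-0.7909 -0.4448 -0.2211]
scene [257 144  30  24 498] [271.6546 156.0944]
top [233 180  29  28 205] [249.2439 196.5951]
```

View pics/v6.png

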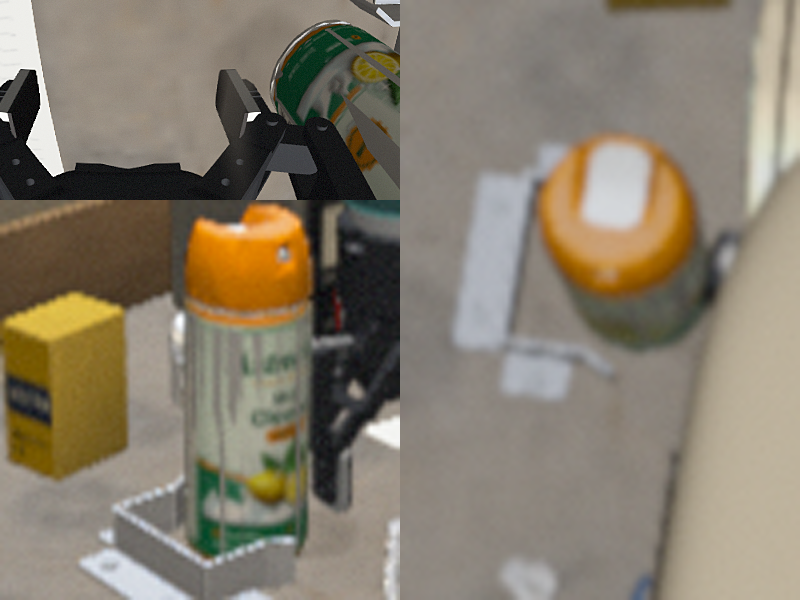

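```bash
python3 -m jog '[2,0,0,0,1,3,0,0,0,1,3,0,0,0,1,3,0,0,0,1,3,0,0,0,1,3,0,0,0,1,2,0,0,0,1,1,0,0,0,1,0,0,0,0,1]';python3 cap.py; python3 -m jog '[1,0,0,0,1,1,0,0,0,1,0,0,0,0,1]';python3 cap.py
```

```text
t: 13.32
eef_pos: [0.5534, 0.0616, -0.0067]
orientation: [0.758, 0.652, 0.0, -0.0]
ft_force: [-0.3, -0.3, 0.2]
gripper_width: 0.0854
13.3167 [ 0.5534  0.0616 -0.0067] [-0.2573 -0.3359  0.2096]
scene [249 143  31  27 560] [263.9286 157.0893]
top [224 177  29  29 220] [238.     192.8864]
t: 13.67
eef_pos: [0.5537, 0.0632, -0.0067]
orientation: [0.758, 0.652, -0.0, 0.0]
ft_force: [-0.1, -0.3, 0.0]
gripper_width: 0.0852
13.6667 [ 0.5537  0.0632 -0.0067] [-0.1129 -0.2741  0.0391]
scene [248 143  31  27 566] [263.2102 157.2633]
top [223 178  29  28 170] [239.8235 195.5   ]
```

```bash
for i in 1 ; do python3 -m jog '[1,0,0,0,1,0,0,0,0,1]';python3 cap.py; done; python3 -m jog '[1,0,0,0,1,0,0,0,0,1]';python3 cap.py;python3 - <<'E'
from h import *
a=manip.capture("scene")[:,:,::-1];t=manip.capture("top")[:,:,::-1]
cv2.imwrite("pics/t7.png",t);cv2.imwrite("pics/s7.png",a)
o=np.zeros((600,800,3),np.uint8)
o[:600,:400]=cv2.resize(a[140:260,210:290],None,fx=5,fy=5,interpolation=cv2.INTER_CUBIC);o[:600,400:800]=cv2.resize(t[150:270,205:285],None,fx=5,fy=5,interpolation=cv2.INTER_CUBIC)
cv2.imwrite("pics/v7.png",o)
E
```

```text
t: 13.93
eef_pos: [0.5539, 0.0642, -0.0067]
orientation: [0.758, 0.652, 0.0, 0.0]
ft_force: [-0.1, 0.6, 0.0]
gripper_width: 0.0856
13.9333 [ 0.5539  0.0642 -0.0067] [-0.0604  0.6431  0.0216]
scene [248 146  30  24 510] [262.4843 158.3804]
top [223 178  28  28 185] [239.4162 195.2324]
t: 14.2
eef_pos: [0.554, 0.0653, -0.0067]
orientation: [0.758, 0.652, 0.0, -0.0]
ft_force: [0.4, -0.8, 0.7]
gripper_width: 0.0855
14.2 [ 0.554   0.0653 -0.0067] [ 0.4469 -0.8481  0.7338]
scene [247 143  31  27 564] [262.3901 157.3493]
top [222 177  29  29 227] [236.2379 192.7974]
```

View pics/v7.png

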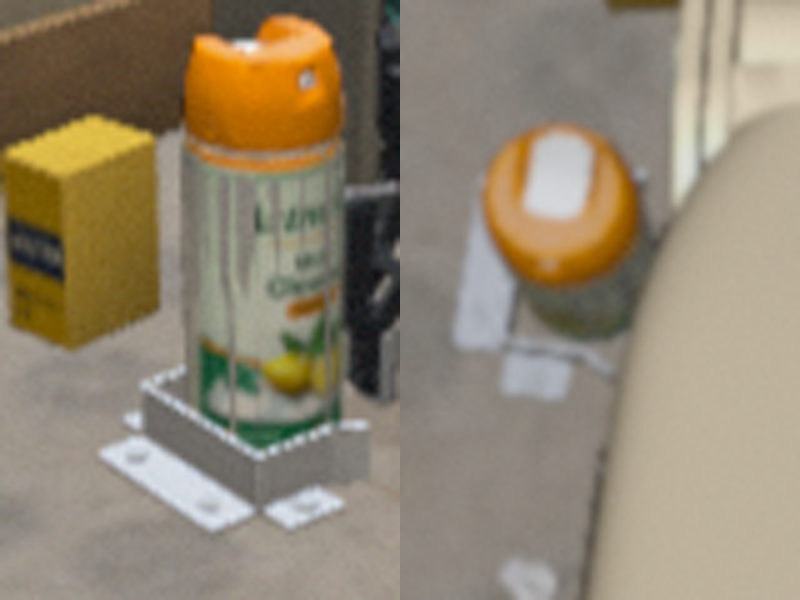

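```bash
python3 -m jog '[1,0,0,0,1,0,0,0,0,1]';python3 cap.py; python3 -m jog '[1,0,0,0,1,0,0,0,0,1]';python3 cap.py;python3 -m jog '[0,0,0,0,1]';python3 -m jog '[0,0,0,0,1]'
```

```text
t: 14.57
eef_pos: [0.5542, 0.0663, -0.0067]
orientation: [0.758, 0.652, -0.0, -0.0]
ft_force: [-0.0, -0.7, -0.2]
gripper_width: 0.0855
14.5667 [ 0.5542  0.0663 -0.0067] [-0.0487 -0.7081 -0.1652]
scene [247 143  31  28 576] [261.908  157.6632]
top [222 177  28  28 225] [236.1778 192.7067]
t: 14.83
eef_pos: [0.5542, 0.0668, -0.0066]
orientation: [0.758, 0.652, -0.0, 0.0]
ft_force: [-0.9, -3.2, 0.9]
gripper_width: 0.0855
14.8333 [ 0.5542  0.0668 -0.0066] [-0.9395 -3.2183  0.9247]
scene [247 143  30  28 562] [261.8025 157.6548]
top [221 177  29  28 226] [235.3451 192.4381]
t: 15.02
eef_pos: [0.5542, 0.0668, -0.0067]
orientation: [0.758, 0.652, -0.0, 0.0]
ft_force: [-1.8, -3.6, 0.5]
gripper_width: 0.0855
t: 15.1
eef_pos: [0.5542, 0.0668, -0.0067]
orientation: [0.758, 0.652, -0.0, 0.0]
ft_force: [-1.0, -3.8, 1.1]
gripper_width: 0.0851
```

```bash
python3 -m jog '[-1,0,0,0,1,-2,0,0,0,1,-4,0,0,0,1,-8,0,0,0,1,-10,0,0,0,1,-10,0,0,0,1,-10,0,0,0,1,-10,0,0,0,1,-5,0,0,0,1,0,0,-10,0,1,0,0,-30,0,1,0,0,-35,0,1,0,0,-35,0,1,0,0,-35,0,1,0,0,-35,0,1,0,0,-35,0,1,0,0,-35,0,1,0,0,-20,0,1,0,0,0,0,1,0,0,0,0,1]';python3 cap.py;python3 - <<'E'
from h import *
s=manip.observe();a=manip.capture("scene")[:,:,::-1];t=manip.capture("top")[:,:,::-1];w=manip.capture("wrist")[:,:,::-1]
cv2.imwrite("pics/s8.png",a)
o=np.zeros((600,800,3),np.uint8)
o[:320,:400]=cv2.resize(a[120:280,150:350],None,fx=2,fy=2,interpolation=cv2.INTER_CUBIC);o[:320,400:800]=cv2.resize(t[110:270,205:405][:, :],None,fx=2,fy=2,interpolation=cv2.INTER_CUBIC)
o[320:,:373]=cv2.resize(w,(373,280));o[320:600,400:680]=w[40:320,280:560]
cv2.imwrite("pics/v8.png",o)
E
```

```text
t: 16.77
eef_pos: [0.5464, 0.0079, 0.2658]
orientation: [0.758, 0.652, 0.002, 0.002]
ft_force: [0.0, 0.8, -1.0]
gripper_width: 0.0855
16.7667 [0.5464 0.0079 0.2658] [ 0.0454  0.8352 -1.0465]
scene [247 143  31  28 553] [262.0615 157.4087]
top [221 177  29  28 218] [235.2523 191.656 ]
```

View pics/v8.png

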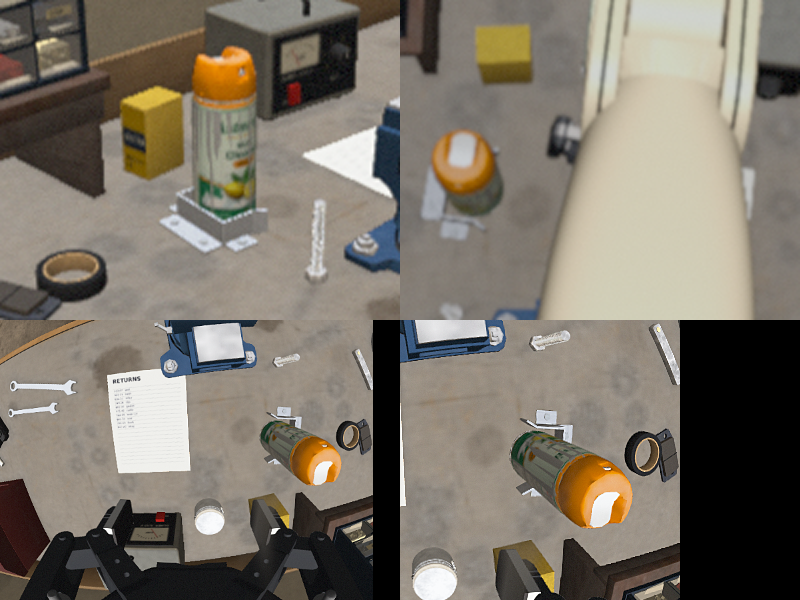

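```bash
python3 -c "
from bench import manip
print(manip.finish_job())"
```

```text
the job is handed in; nothing more can be done
None
```

The spray can is standing upright in the bay against its back wall. The hand is clear, and I handed the job in at about 17 s of the 51 s allowed.

- **How it was pushed:** The tool can't tilt through this interface. So I pushed with the outside of one open finger, held as low as it would go, in a straight line from the can to the bay. The can slid without tipping or gripping.
- **Above the 30 mm mark:** Contact was probably with the finger's outer link, about 45 mm above the worktop by my estimate. That is higher than the suggested 30 mm but well below mid-height. A short trial push first showed the can slid instead of rocking.
- **Parking:** In the last 1 mm steps the wrist force rose from about 1 N of noise to about 4 N as the can met the back wall. I then backed off and raised the hand.

**Last checks:** The pictures after retreating show the can upright between the side walls. Its cap had moved by less than 1 pixel since the wall contact, so it did not shift when the hand left. The piston, carton, bolt and tape roll were all standing or lying as before, judged by eye only.

**Measurement disagreements:** The top and scene cameras differed by about 7 mm on the can's position during the push. In the bay itself, the can's position comes from the arm's pose and the rise in force at the wall, not from a separate measurement. No check failed.

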